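Line the condiments up by height in the kitchen caddy

ROBOT

A 6-joint arm with a two-finger parallel gripper is mounted at the origin on a cart in front of the work surface, level with it; the furniture and walls round the work are solid. World frame = base frame: x ahead of the robot, y to its left, z up, the work surface at z = 0. Lengths are in m, angles in rad, forces in N, time in s.
With the tool pointing down it reaches from about 0.3 to 0.775 m from the base axis. Payload 14.6 kg.
Tool frame: the origin (TCP) lies on the centre line of the jaws, within the pads' length; the fingertips stand 11 mm ahead of it and the grasp point (between the pads) lies 8 mm behind it; z points along the fingers, y is the line along which they close (so a half turn about z gives the same grasp; the last joint's range is limited). The gripper opens to 94 mm and grips with 3 to 60 N. Pads are 16 mm wide; open, the fingers measure 119 mm over their backs; the gripper's body (75 mm by 177 mm) begins 78 mm behind the grasp point.
Start: joints at [-1.342, 0.3, 1.521, -0, 1.321, -0.067], TCP at [0.16, -0.526, 0.216] pointing down, gripper open.
Joint ranges: [-3.03, 3.03], [-0.79, 2.21], [0.23, 2.52], [-1.04, 4.18], [0, 3.07], [-2.55, 2.55]. Speed limits (rad/s): [2.22, 2.22, 2.57, 3.14, 3.14, 3.14].

INTERFACE

Orientations are given as a rotation vector (axis times angle).
In Python, from workcell import * gives the robot as it stands.
- The arm moves only by the shell command python3 -m handwheel 'ROWS' [FORCE]. ROWS is JSON, a list of rows, each an object with "gripper": the finger opening in mm, from 0 to 94; "xyz": the shift along the tool's x, y, z in mm, a list of three; "twist": the turn about the tool's z in degrees. A call has exactly 10 rows; each row shifts and turns the commanded pose from where the row before left it, along the tool's axes as they then stand; what a row does not reach is not made up. A row lasts 1/10 s, in which the tool goes at most 50 mm and 8.59 degrees, less where a joint would pass 70% of its speed; a pose out of reach is approached as far as the arm can. A call is refused whole if a number of a shift passes 50 or a number of a turn 8.59, either way. A call with a gripper value outside its range is refused whole. The fingers move at their own pace and stop on an object; FORCE is the grip in N (left out, the last holds). Time passes only in rows, so rows that do not move let the fingers close, or fill a call up. It gives the time, the measured TCP pose, the force, the opening and the grip force at its end, in the units of the state.
- get_obs(): the state, without advancing time (a new reading comes with each control period).
- get_image(name): name is "scene" or "top" or "wrist"; returns the picture (420x560x3 uint8, red, green, blue); there is no depth.
- camera_params(name): a dict with "fx", "fy", "cx", "cy" (pixels), "k1" (the pictures are not rectified: a ray, as slopes to the right and down, at radius r is drawn at 1 + k1 r^2 times it, then the intrinsics apply), "extrinsics" (4x4, takes a point from world to camera coordinates). Camera axes: x right, y up, looking along -z (the intrinsics and any distortion apply to the point x, -y, -z); pixel columns grow to the right and rows downward; lengths in m; the calibration is good to about 2 mm. A picture is of the moment at which its call begins: read the wrist's pose just before it. camera_params takes no time and is no camera call; for the wrist camera it gives the pose at the moment of the call.
- close_job(): hands the job in; it is judged then, once.
The state is a dict: "time_s": time; "joints": joint angles; "qd": joint speeds; "tau": joint torques, N m; "tcp_pos": TCP position; "tool_rot": TCP orientation; "contact_force": force on the tool from outside, world axes, zero at the start; "moment": the same for the moment, N m; "opening": opening from 0.0 (shut) to 1.0 (fully open); "finger_force": force on a finger pad.
Only numpy, scipy, OpenCV 4.12 (cv2) and the standard library are available. Lean on these libraries where they do the work, as an engineer would, in place of code of your own. Each camera call takes 0.05 s, during which the arm holds its last target. There are 200 camera calls.

TASK

Put the pepper mill, the spice jar, the salt shaker and the small tin away in the dark wooden condiment caddy, one to a compartment and in order of height: the tallest next to the caddy's tall end board, stepping down to the shortest at its low end. Set each one down upright on the compartment's floor without dropping it or tipping it over, and leave the matchbox, the teaspoon and the flat tin where they are.

Things in the scene. Friction and masses are not known exactly. Their poses are not given: they have to be found in the camera images.
- pepper_mill: Turned brown wooden pepper mill with a small metal knob on top, 58 mm across the foot, 150 mm tall (the tallest of the four), 0.18 kg. Its round head, 48 mm across at 109 to 139 mm above the underside, is a good grip; the knob (12 mm across) is above that. Stands upright, loose; the head does not turn. Origin: centre of the underside, z up.
- spice_jar: Round glass spice jar with a red cap and a paper label, 106 mm tall (second in height), body 43 mm across, cap 45 mm across at 85 to 106 mm above the underside, 0.11 kg. Stands upright, loose. Origin: centre of the underside, z up.
- salt_shaker: Glass salt shaker with white salt in it and a domed grey metal top with holes, 90 mm tall (third in height), body 44 mm across up to 70 mm above the underside, top 34 mm across, 0.10 kg. Stands upright, loose. Origin: centre of the underside, z up.
- small_tin: Cylindrical food tin with a printed paper label and silver lid, 57 mm across and 72 mm tall (the shortest of the four), 0.18 kg. Stands upright, loose. Origin: centre of the underside, z up.
- caddy: Fixed dark wooden caddy, 312x84 mm with its end boards, roughly fore and aft on the counter. Origin: centre underside; x along its row of 4 compartments, z up. Floor at z 12, dividers to z 26. Centres x=+-33, +-108 (y 0); inner lengths 62 (middle two) and 80 (outer two), width 76 mm. 5 mm steel rods along both sides (y=+-38) at z 38: fingers straddling a thing across the row must stay above.
- tall_end: The caddy's tall end board: dark wood, 8 x 84 mm, top 94 mm above the counter, with a steel carrying loop on top (to 112 mm). It closes either end of the caddy (caddy x = +152 or -152 mm; which one differs from start to start); the low end board (top 46 mm) closes the other. Fixed. Origin: centre of its foot, at counter height. The compartment next to it is centred 44 mm from it.
- kettle: Grey and black jug kettle on its round black base (156 mm across), standing on the placemat, 0.27 m high in all, body about 150 mm across. Fixed: keep the arm and gripper clear of it. Origin: on its underside, within 25 mm of its middle.
- matchbox: Closed matchbox lying flat among the things, 37 x 54 x 15 mm, loose. Leave it. Origin: centre of the underside.
- teaspoon: Steel teaspoon, 130 mm long, 12 mm high, lying lengthwise along x, loose. Leave it. Just right of it stands a wall pier far taller than the arm's work: its left face is the plane y = -0.18 m, its front face x = 0.48 m; keep the gripper and wrist clear. Origin: below its middle.
- flat_tin: Low round tin, 86 mm across, 40 mm tall, far wider and lower than the small tin; loose. Leave it. Origin: centre of the underside.
Mind the look-alikes: they are no part of the job. Leave any green look-alike of the salt_shaker alone.

How it is judged:
At the end, for the whole second after the job is handed in: In the caddy, from the tall end board: pepper mill, spice jar, salt shaker, small tin, each within 14 mm of its compartment's centre along the row (20 mm across), underside within 4 mm of the floor, upright within 0.1 rad, released, at rest (horizontal distance between pepper_mill and tall_end between 0.03 and 0.058 m and y of pepper_mill in the frame of caddy between -0.02 and 0.02 m and x of pepper_mill in the frame of caddy between -0.14 and 0.14 m and z of pepper_mill in the frame of caddy between 0.008 and 0.016 m and angle between each of pepper_mill, spice_jar, salt_shaker, small_tin's own z axis and vertical below 0.1 rad and linear speed of each of pepper_mill, spice_jar, salt_shaker, small_tin below 0.02 m/s and angular speed of each of pepper_mill, spice_jar, salt_shaker, small_tin below 0.2 rad/s and contact force between each of pepper_mill, spice_jar, salt_shaker, small_tin and the fingers below 0.05 N and horizontal distance between spice_jar and tall_end between 0.105 and 0.133 m and y of spice_jar in the frame of caddy between -0.02 and 0.02 m and x of spice_jar in the frame of caddy between -0.14 and 0.14 m and z of spice_jar in the frame of caddy between 0.008 and 0.016 m and horizontal distance between salt_shaker and tall_end between 0.171 and 0.199 m and y of salt_shaker in the frame of caddy between -0.02 and 0.02 m and x of salt_shaker in the frame of caddy between -0.14 and 0.14 m and z of salt_shaker in the frame of caddy between 0.008 and 0.016 m and horizontal distance between small_tin and tall_end between 0.246 and 0.274 m and y of small_tin in the frame of caddy between -0.02 and 0.02 m and x of small_tin in the frame of caddy between -0.14 and 0.14 m and z of small_tin in the frame of caddy between 0.008 and 0.016 m); the robot touches nothing.
It fails at once if the pepper mill, spice jar, salt shaker or small tin is tipped over (more than 1 rad from upright) (angle between any of pepper_mill, spice_jar, salt_shaker, small_tin's own z axis and vertical above 1 rad).
It fails at once if one of the four is dropped: touched by nothing while its underside is more than 40 mm above the counter ((height (world z) of pepper_mill above 0.04 m and contact force between pepper_mill and anything else below 0.01 N) or (height (world z) of spice_jar above 0.04 m and contact force between spice_jar and anything else below 0.01 N) or (height (world z) of salt_shaker above 0.04 m and contact force between salt_shaker and anything else below 0.01 N) or (height (world z) of small_tin above 0.04 m and contact force between small_tin and anything else below 0.01 N)).
It fails at once if the matchbox, teaspoon or flat tin is moved by more than 30 mm (distance of any of matchbox, teaspoon, flat_tin from where it was at the start of the episode above 0.03 m).
It also fails if it takes over 134 s, if anything falls off the work surface, if the arm or the gripper's body presses on something with over 40 N, if the wrist force passes 120 N, or if a joint passes its speed limit or range.

## Working session

There is one attempt and no reset: what is moved stays moved. The work goes in short steps, Python scripts to look and compute and a shell command to move; the robot and the scene stay as the last step left them, time stands still between calls to the robot, and variables do not carry over. Pictures are saved under pics/ and viewed, at most 14 in all, crops included, and the job is handed in when it is done.

```bash
mkdir -p pics; ls
cat > h.py <<'E'
import numpy as np,cv2
from workcell import *
def ray(p,u,v):
    a=np.array([(u-p['cx'])/p['fx'],(v-p['cy'])/p['fy']]);s=a.copy()
    for _ in range(20): s=a/(1+p['k1']*(s@s))
    E=np.array(p['extrinsics']);R=E[:3,:3];c=-R.T@E[:3,3]
    return c,R.T@np.array([s[0],-s[1],-1.])
def pt(p,u,v,z):
    c,d=ray(p,u,v);return c+d*(z-c[2])/d[2]
def px(p,X):
    E=np.array(p['extrinsics']);q=E[:3,:3]@np.array(X)+E[:3,3];s=np.array([q[0],-q[1]])/-q[2]
    s=s*(1+p['k1']*(s@s));return s[0]*p['fx']+p['cx'],s[1]*p['fy']+p['cy']
E
python3 - <<'E'
from h import *
for n in('scene','top'):
    im=get_image(n);cv2.imwrite(f'pics/{n}0.png',im[:,:,::-1]);p=camera_params(n);c,d=ray(p,p['cx'],p['cy']);print(n,c,d,p['fx'])
o=get_obs();print(o['time_s'],o['tcp_pos'],o['tool_rot'])
E
```

```text
pics
scene [0.24318712 0.83397198 0.73320901] [ 0.32612231 -0.65073325 -0.68570437] 399.60214687393545
top [0.37894951 0.16474789 0.94790269] [ 0.18779011  0.01304732 -0.98212252] 384.69138997312166
0.1 [ 0.16029348 -0.52588904  0.21596648] [-3.10629533e+00 -4.62894327e-01  1.16039625e-04]
```

View pics/scene0.png

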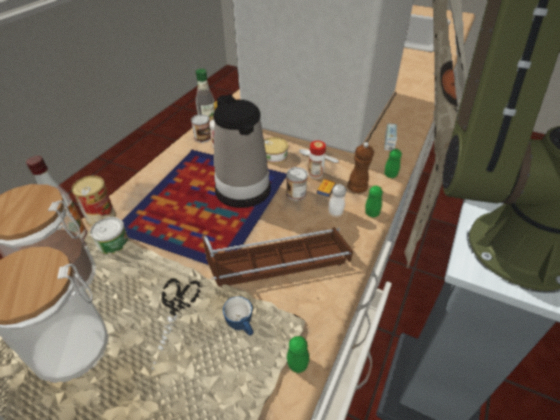

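View pics/top0.png

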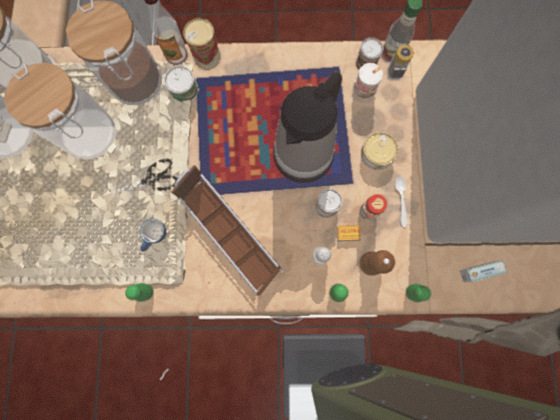

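Possible confusions (top view pixels):
- **Mill:** only the brown one, at (377,262).
- **Spice jar:** red cap at (376,204), against the back jars at (368,80) and (370,48).
- **Shaker:** grey top with white salt at (322,255), against the green ones at (340,292), (418,292) and (138,292).
- **Small tin:** (329,202), against the flat tin at (379,150) and the tins at (181,82) and (200,40).

The caddy's taller end looks to be the far-left one, at (185,182). I'll check all of this in a crop.

Run:
```python
from h import *
t=cv2.imread('pics/top0.png');s=cv2.imread('pics/scene0.png')
a=cv2.resize(t[160:310,165:445],None,fx=2.85,fy=2.85,interpolation=cv2.INTER_CUBIC)[:, :800]
b=cv2.resize(s[125:285,195:400],None,fx=3.7,fy=3.7,interpolation=cv2.INTER_CUBIC)
cv2.imwrite('pics/c1.png',a);cv2.imwrite('pics/c2.png',b)
p=camera_params('top')
for n,u,v,z in [('mill knob',385,262,.15),('jar',376,204,.106),('salt',321,254,.09),('tin',329,201,.072),('match',348,233,.015),('flat',380,150,.04),('spoon',402,202,.01)]:
  print(n,pt(p,u,v,z).round(3))
print(np.linalg.inv(np.array(p['extrinsics']))[:3,:3].round(2))
```

```text
mill knob [ 0.428 -0.041  0.15 ]
jar [ 0.559 -0.04   0.106]
salt [0.45  0.084 0.09 ]
tin [0.575 0.06  0.072]
match [0.507 0.01  0.015]
flat [ 0.71  -0.074  0.04 ]
spoon [ 0.584 -0.129  0.01 ]
[[-0.01  0.98 -0.19]
 [-1.   -0.01 -0.01]
 [-0.01  0.19  0.98]]
```

View pics/c1.png

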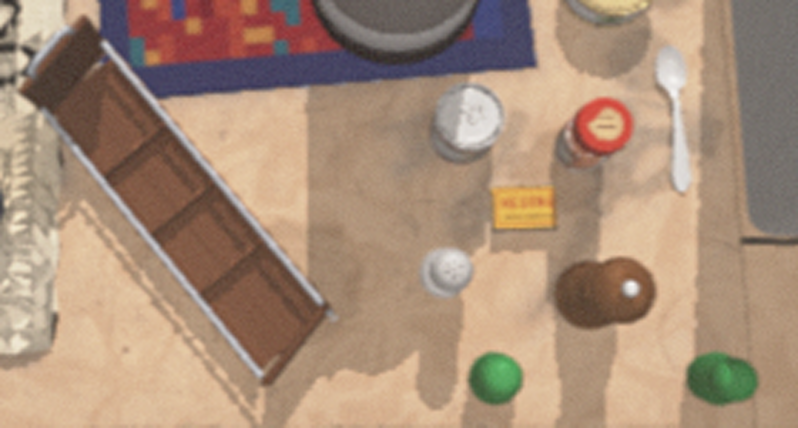

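View pics/c2.png

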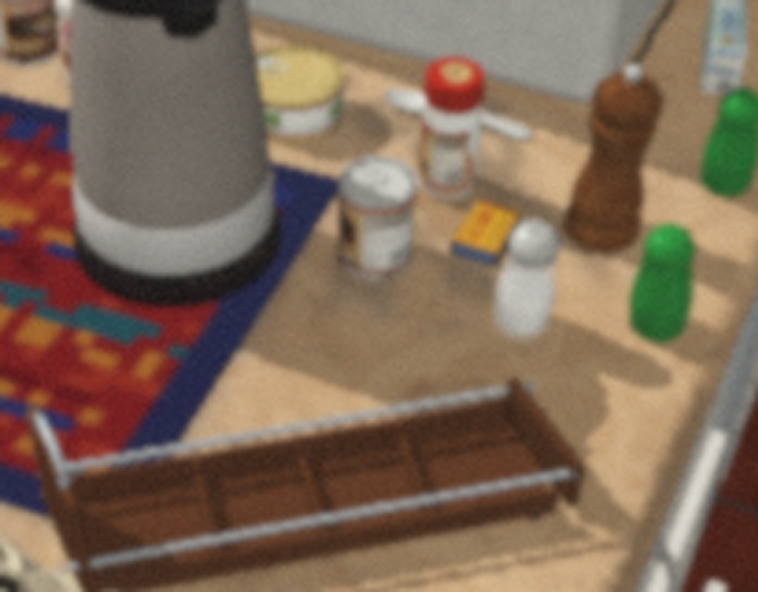

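The crops confirm the choices: mill knob at top (386,261), jar cap (377,204), shaker (324,254) and tin (330,200). The tall end board is the far-left one, at top (186,181). Next I'll fit the caddy and object positions from points seen in both views.

Run:
```python
from h import *
from scipy.optimize import least_squares
P={'t':camera_params('top'),'s':camera_params('scene')}
T=lambda u,v:(165+u/2.85,160+v/2.85)
S=lambda u,v:(195+u/3.7,125+v/3.7)
# local x from tall to low, y to left of that (z up)
obs=[('t',T(330,312),(156,-1,46)),('t',T(265,380),(156,1,46)),
('t',T(160,130),(-66,-.9,26)),('t',T(110,178),(-66,.9,26)),('t',T(212,190),(0,-.9,26)),('t',T(160,235),(0,.9,26)),('t',T(258,250),(66,-.9,26)),('t',T(208,300),(66,.9,26)),
('s',S(517,380),(156,-1,46)),('s',S(580,468),(156,1,46))]
def X(q,l):
  c,s=np.cos(q[2]),np.sin(q[2]);x,y=l[0]/1e3,l[1]*.042;return [q[0]+c*x-s*y,q[1]+s*x+c*y,l[2]/1e3]
best=None
for sg in(1,-1):
  f=lambda q:np.concatenate([np.array(px(P[c],X(q,(l[0],sg*l[1],l[2]))))-uv for c,uv,l in obs])
  r=least_squares(f,[.5,.3,np.radians(-140)])
  if best is None or r.cost<best[0]:best=(r.cost,r.x,sg,r.fun)
print(best[0],best[1],np.degrees(best[1][2]),best[2]);print(best[3].reshape(-1,2).round(1).tolist())
for n,x in zip(['mill','jar','salt','tin'],[-108,-33,33,108]):print('slot',n,np.round(X(best[1],(x,0,0)),4))
for n,a,b,z in [('mill',T(631,288),S(633,72),.148),('jar',T(605,125),S(456,72),.106),('salt',T(453,268),S(534,238),.085),('tin',T(470,113),S(377,181),.072)]:
  print(n,[pt(P[k],*uv,z).round(4)[:2] for k,uv in(('t',a),('s',b))])
# masks: red cap and green
print('kettle base',pt(P['s'],195+175/3.7,125+300/3.7,0),pt(P['s'],195+75/3.7,125+235/3.7,.02),pt(P['s'],195+278/3.7,125+235/3.7,.02))
```

```text
70.00015065336174 [ 0.50621929  0.29967127 -2.43386314] -139.45008607846304 -1
[[3.4, 1.8], [-1.4, 2.2], [2.3, -1.7], [-4.1, 1.4], [1.3, -2.8], [-4.5, 1.8], [2.7, -3.5], [-3.9, -0.2], [3.2, -3.4], [-0.8, -1.5]]
slot mill [0.5883 0.3699 0.    ]
slot jar [0.5313 0.3211 0.    ]
slot salt [0.4811 0.2782 0.    ]
slot tin [0.4242 0.2295 0.    ]
mill [array([ 0.4297, -0.0449]), array([ 0.4241, -0.0384])]
jar [array([ 0.5595, -0.0432]), array([ 0.5555, -0.0425])]
salt [array([0.4507, 0.0769]), array([0.4443, 0.0875])]
tin [array([0.5781, 0.0579]), array([0.5712, 0.063 ])]
kettle base [0.68125314 0.17093372 0.        ] [0.77179851 0.16039283 0.02      ] [0.63628337 0.09360712 0.02      ]
```

```bash
cat >> h.py <<'E'
from scipy.spatial.transform import Rotation as R_
def go(x,y,z,n=10):
    o=get_obs();R=R_.from_rotvec(o['tool_rot']);d=R.inv().apply(np.array([x,y,z])-o['tcp_pos'])*1e3
    h=np.degrees(np.arctan2(*R.as_matrix()[[1,0],0]))
    print('t',round(o['time_s'],2),'tcp',np.round(o['tcp_pos'],4),'tilt',np.round(R.as_matrix()[2,2],5),'heading',h.round(1),'j',np.round(o['joints'],2),'\n need mm',d.round(1),'per row of',n,(d/n).round(2),'twist to 40.5:',round(h-40.5,1))
E
python3 -m handwheel '[{"gripper":94,"xyz":[0,0,-28],"twist":-7.8},{"gripper":94,"xyz":[0,0,-28],"twist":-7.8},{"gripper":94,"xyz":[0,0,-28],"twist":-7.8},{"gripper":94,"xyz":[26,-10,0],"twist":0},{"gripper":94,"xyz":[26,-10,0],"twist":0},{"gripper":94,"xyz":[26,-10,0],"twist":0},{"gripper":94,"xyz":[26,-10,0],"twist":0},{"gripper":94,"xyz":[26,-10,0],"twist":0},{"gripper":94,"xyz":[26,-10,0],"twist":0},{"gripper":94,"xyz":[26,-10,0],"twist":0}]' 20
python3 -c "
from h import *
go(.427,-.041,.3)
p=camera_params('wrist');print(ray(p,280,210),get_obs()['tcp_pos'])"
```

```text
time_s: 1.1
tcp_pos: [0.254, -0.3538, 0.3002]
tool_rot: [-2.949, -1.083, 0.0]
contact_force: [-0.0, -0.4, -0.2]
opening: 0.998
finger_force: 0.0
t 1.1 tcp [ 0.254  -0.3538  0.3002] tilt -1.0 heading 40.3 j [-1.03 -0.02  1.69  0.    1.47 -0.17] 
 need mm [ 3.343e+02 -1.265e+02  3.000e-01] per row of 10 [ 3.343e+01 -1.265e+01  3.000e-02] twist to 40.5: -0.2
(array([ 0.31297258, -0.30389013,  0.46757582]), array([-0.20237319, -0.1772427 , -0.96315969])) [ 0.25403513 -0.3537976   0.30023376]
```

```bash
python3 -m handwheel '[{"gripper":94,"xyz":[33.4,-12.6,0],"twist":0},{"gripper":94,"xyz":[33.4,-12.6,0],"twist":0},{"gripper":94,"xyz":[33.4,-12.6,0],"twist":0},{"gripper":94,"xyz":[33.4,-12.6,0],"twist":0},{"gripper":94,"xyz":[33.4,-12.6,0],"twist":0},{"gripper":94,"xyz":[33.4,-12.6,0],"twist":0},{"gripper":94,"xyz":[33.4,-12.6,0],"twist":0},{"gripper":94,"xyz":[33.4,-12.6,0],"twist":0},{"gripper":94,"xyz":[33.4,-12.6,0],"twist":0},{"gripper":94,"xyz":[33.4,-12.6,0],"twist":0}]' 20
python3 - <<'E'
from h import *
go(.427,-.041,.3)
p=camera_params('wrist');im=get_image('wrist');cv2.imwrite('pics/w1.png',im[:,:,::-1])
np.save('w1.npy',p,allow_pickle=True)
for n,X in [('mill',(.427,-.041,.15)),('jar',(.5575,-.043,.106)),('salt',(.447,.082,.085)),('tin',(.575,.06,.072))]:print(n,np.round(px(p,X)))
E
```

```text
time_s: 2.1
tcp_pos: [0.4271, -0.0412, 0.3003]
tool_rot: [-2.949, -1.084, 0.0]
contact_force: [0.8, -0.6, 0.2]
opening: 1.005
finger_force: 0.0
t 2.1 tcp [ 0.4271 -0.0412  0.3003] tilt -1.0 heading 40.4 j [-0.18 -0.03  1.7  -0.    1.47  0.69] 
 need mm [ 0.1 -0.2  0.3] per row of 10 [ 0.01 -0.02  0.03] twist to 40.5: -0.1
mill [278. 198.]
jar [364.  92.]
salt [202.  97.]
tin [296.  13.]
```

View pics/w1.png

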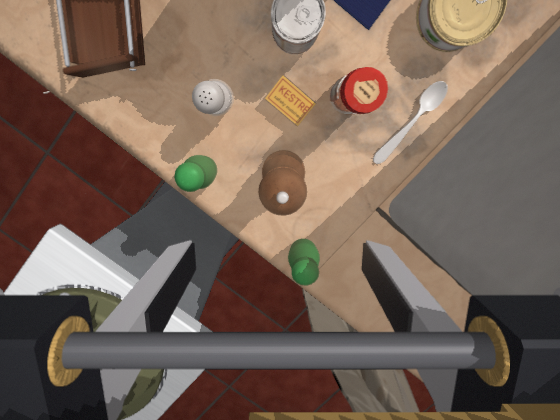

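The wrist view shows the mill knob at (283,197), jar cap (365,90), shaker dome (209,96), tin lid (298,13), and the caddy's low end at upper left, aligned with the tool. The green look-alikes are at (190,174) and (305,270).

Run:
```python
from h import *
p=np.load('w1.npy',allow_pickle=True).item()
for n,u,v,z in [('mill',283,197,.149),('jar',365,90,.106),('salt',209,96,.086),('tin',298,13,.072)]:print(n,pt(p,u,v,z).round(4))
m=pt(p,283,197,.149)
go(m[0],m[1],.116)
```

```text
mill [ 0.4307 -0.0438  0.149 ]
jar [ 0.5598 -0.0421  0.106 ]
salt [0.4527 0.0769 0.086 ]
tin [0.5763 0.0587 0.072 ]
t 2.15 tcp [ 0.4285 -0.0381  0.3001] tilt -1.0 heading 40.4 j [-0.17 -0.03  1.7   0.    1.47  0.69] 
 need mm [ -2.2   5.9 184.1] per row of 10 [-0.22  0.59 18.41] twist to 40.5: -0.1
```

```bash
python3 -m handwheel '[{"gripper":80,"xyz":[-1.1,3,10],"twist":0},{"gripper":80,"xyz":[-1.1,3,20],"twist":0},{"gripper":80,"xyz":[0,0,25],"twist":0},{"gripper":80,"xyz":[0,0,25],"twist":0},{"gripper":80,"xyz":[0,0,25],"twist":0},{"gripper":80,"xyz":[0,0,25],"twist":0},{"gripper":80,"xyz":[0,0,20],"twist":0},{"gripper":80,"xyz":[0,0,20],"twist":0},{"gripper":80,"xyz":[0,0,14],"twist":0},{"gripper":80,"xyz":[0,0,0],"twist":0}]' 20
python3 - <<'E'
from h import *
go(.4307,-.0438,.116)
p=camera_params('wrist');im=get_image('wrist');cv2.imwrite('pics/w2.png',im[:,:,::-1])
E
```

```text
time_s: 3.15
tcp_pos: [0.4273, -0.0493, 0.1144]
tool_rot: [-2.948, -1.081, 0.005]
contact_force: [0.3, -0.1, 1.0]
opening: 0.853
finger_force: 0.0
t 3.15 tcp [ 0.4273 -0.0493  0.1144] tilt -0.99999 heading 40.3 j [-0.2   0.16  1.95 -0.    1.03  0.67] 
 need mm [ 6.1 -2.  -1.6] per row of 10 [ 0.61 -0.2  -0.16] twist to 40.5: -0.2
```

View pics/w2.png

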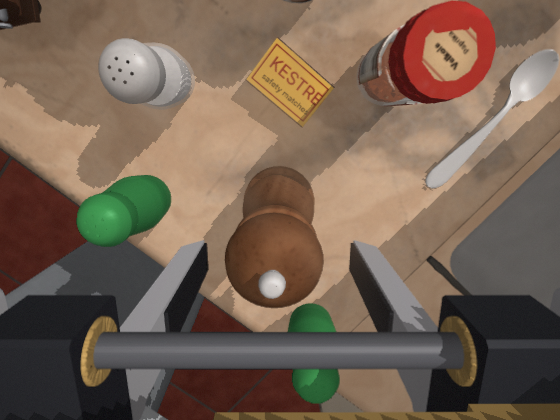

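The knob shows at (271,284) between the open fingers, slightly left of their centre line; I'll correct for that, then grip.

Run:
```python
from h import *
p=camera_params('wrist');m=pt(p,271,284,.147);print(m);go(m[0],m[1],.116)
```

```text
[ 0.4303048  -0.04321381  0.147     ]
t 3.2 tcp [ 0.4281 -0.0493  0.1157] tilt -1.0 heading 40.3 j [-0.2   0.16  1.95 -0.    1.03  0.67] 
 need mm [ 5.7 -3.2 -0.3] per row of 10 [ 0.57 -0.32 -0.03] twist to 40.5: -0.2
```

```bash
python3 -m handwheel '[{"gripper":80,"xyz":[3,-1.5,0],"twist":0},{"gripper":80,"xyz":[2.7,-1.7,0],"twist":0},{"gripper":70,"xyz":[0,0,0],"twist":0},{"gripper":60,"xyz":[0,0,0],"twist":0},{"gripper":54,"xyz":[0,0,0],"twist":0},{"gripper":50,"xyz":[0,0,0],"twist":0},{"gripper":40,"xyz":[0,0,0],"twist":0},{"gripper":40,"xyz":[0,0,0],"twist":0},{"gripper":40,"xyz":[0,0,0],"twist":0},{"gripper":40,"xyz":[0,0,0],"twist":0}]' 25
python3 -c "
from h import *
go(.4303,-.0432,.26)"
```

```text
time_s: 4.2
tcp_pos: [0.4312, -0.0425, 0.1165]
tool_rot: [2.949, 1.083, 0.0]
contact_force: [0.2, -0.9, 0.6]
opening: 0.506
finger_force: 25.0
t 4.2 tcp [ 0.4312 -0.0425  0.1165] tilt -1.0 heading 40.4 j [-0.18  0.16  1.95 -0.    1.03  0.68] 
 need mm [-1.100e+00 -1.000e-01 -1.435e+02] per row of 10 [-1.100e-01 -1.000e-02 -1.435e+01] twist to 40.5: -0.1
```

```bash
python3 -m handwheel '[{"gripper":40,"xyz":[0,0,-5],"twist":0},{"gripper":40,"xyz":[0,0,-10],"twist":0},{"gripper":40,"xyz":[0,0,-20],"twist":0},{"gripper":40,"xyz":[0,0,-25],"twist":0},{"gripper":40,"xyz":[0,0,-25],"twist":0},{"gripper":40,"xyz":[0,0,-25],"twist":0},{"gripper":40,"xyz":[0,0,-20],"twist":0},{"gripper":40,"xyz":[0,0,-15],"twist":0},{"gripper":40,"xyz":[0,0,-8],"twist":0},{"gripper":40,"xyz":[0,0,0],"twist":0}]' 25
python3 -m handwheel '[{"gripper":40,"xyz":[10,-8,0],"twist":0},{"gripper":40,"xyz":[20,-17,0],"twist":0},{"gripper":40,"xyz":[30,-26,0],"twist":0},{"gripper":40,"xyz":[33,-29,0],"twist":0},{"gripper":40,"xyz":[35,-30,0],"twist":0},{"gripper":40,"xyz":[35,-30,0],"twist":0},{"gripper":40,"xyz":[33,-29,0],"twist":0},{"gripper":40,"xyz":[27,-24,0],"twist":0},{"gripper":40,"xyz":[15,-12,0],"twist":0},{"gripper":40,"xyz":[7,-6,0],"twist":0}]' 25
python3 - <<'E'
from h import *
go(.588,.370,.27)
p=camera_params('wrist');im=get_image('wrist');cv2.imwrite('pics/w3.png',im[:,:,::-1])
np.save('w3.npy',p,allow_pickle=True)
E
```

```text
time_s: 5.2
tcp_pos: [0.4313, -0.0425, 0.2705]
tool_rot: [2.948, 1.083, 0.002]
contact_force: [0.5, 0.7, -2.3]
opening: 0.51
finger_force: 25.0
time_s: 6.2
tcp_pos: [0.4805, 0.2791, 0.268]
tool_rot: [2.948, 1.086, -0.004]
contact_force: [0.6, -0.5, -2.0]
opening: 0.505
finger_force: 25.0
t 6.2 tcp [0.4805 0.2791 0.268 ] tilt -1.0 heading 40.5 j [0.46 0.28 1.43 0.   1.44 1.32] 
 need mm [140.7   0.6  -2.3] per row of 10 [14.07  0.06 -0.23] twist to 40.5: -0.0
```

View pics/w3.png

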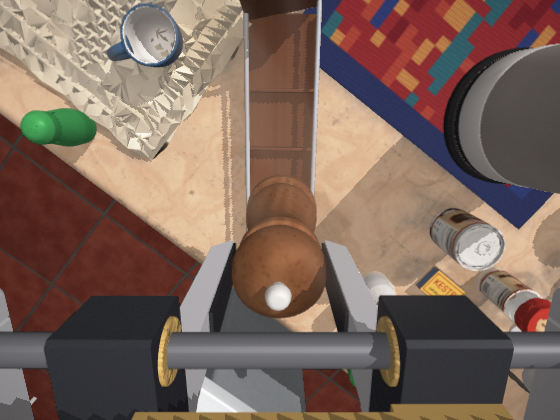

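Run:
```python
from h import *
p=np.load('w3.npy',allow_pickle=True).item()
L=[pt(p,*q,.0405)[:2] for q in((244.5,20),(248,190))];R=[pt(p,*q,.0405)[:2] for q in((320,20),(314,185))]
for a in(L,R):d=a[0]-a[1];print(a,np.degrees(np.arctan2(d[1],d[0])))
print('width', np.linalg.norm(L[0]-R[0]))
c=np.array([.5062,.2997]);h=np.radians(40.5);e=np.array([np.cos(h),np.sin(h)]);n=np.array([-e[1],e[0]])
for nm,q,z in [('divA',(284,92),.026),('divB',(283,150),.026),('tallfoot',(283,13),.012),('tallfoot_floor?',(283,13),.094)]:
  x=pt(p,*q,z)[:2];print(nm,x,'along',(x-c)@e,'across',(x-c)@n)
for a in L+R:print((a-c)@e,(a-c)@n)
print('mill knob',pt(p,277,296,.268+.149-.1165))
```

```text
[array([0.58804146, 0.4169256 ]), array([0.45032164, 0.30052898])] 40.2034817710758
[array([0.63876969, 0.35727004]), array([0.50505102, 0.24544296])] 39.90527280264097
width 0.07830797974256413
divA [0.56150301 0.33987926] along 0.06814708051436484 across -0.005363878742038859
divB [0.5113697  0.29841642] along 0.003097455358491941 across -0.004333493301154791
tallfoot [0.62457673 0.39517737] along 0.15202196657688358 across -0.004277977147131649
tallfoot_floor? [0.6081301  0.38242107] along 0.13123129663344776 across -0.0032967116192977874
0.1383646682513679 0.03598726931719078
-0.04195185684452448 0.036920455224802376
0.13819553425480996 -0.0423205277725821
-0.036110816654175835 -0.04051117197604838
mill knob [0.48054467 0.27992997 0.3005    ]
```

Rods run from (244,20) to (248,190) and from (320,20) to (314,185), with dividers at v=92 and 150. That puts the caddy centre at (.5097,.2994), heading 40.1°. The mill hangs straight.

```bash
python3 -c "
from h import *
go(.5923,.369,.27)"; python3 -m handwheel '[{"gripper":40,"xyz":[6,0.3,0],"twist":0},{"gripper":40,"xyz":[12,0.3,0],"twist":0},{"gripper":40,"xyz":[18,0.4,0],"twist":0},{"gripper":40,"xyz":[20,0.5,0],"twist":0},{"gripper":40,"xyz":[22,0.5,0],"twist":0},{"gripper":40,"xyz":[22,0.5,0],"twist":0},{"gripper":40,"xyz":[20,0.5,0],"twist":0},{"gripper":40,"xyz":[15,0.5,0],"twist":0},{"gripper":40,"xyz":[7,0,0],"twist":0},{"gripper":40,"xyz":[2,0,0],"twist":0}]' 25
python3 -m handwheel '[{"gripper":40,"xyz":[0,0,0],"twist":0},{"gripper":40,"xyz":[0,0,8],"twist":0},{"gripper":40,"xyz":[0,0,14],"twist":0},{"gripper":40,"xyz":[0,0,18],"twist":0},{"gripper":40,"xyz":[0,0,18],"twist":0},{"gripper":40,"xyz":[0,0,18],"twist":0},{"gripper":40,"xyz":[0,0,14],"twist":0},{"gripper":40,"xyz":[0,0,8],"twist":0},{"gripper":40,"xyz":[0,0,0],"twist":0},{"gripper":40,"xyz":[0,0,0],"twist":0}]' 25
python3 - <<'E'
from h import *
go(.5923,.369,.1285)
im=get_image('wrist');cv2.imwrite('pics/w4.png',im[:,:,::-1])
E
```

```text
t 6.25 tcp [0.4807 0.2791 0.2682] tilt -1.0 heading 40.4 j [0.46 0.28 1.43 0.   1.44 1.32] 
 need mm [143.2   4.   -2. ] per row of 10 [14.32  0.4  -0.2 ] twist to 40.5: -0.1
time_s: 7.25
tcp_pos: [0.5937, 0.3669, 0.269]
tool_rot: [2.949, 1.082, -0.001]
contact_force: [0.2, 0.1, -1.1]
opening: 0.505
finger_force: 25.0
time_s: 8.25
tcp_pos: [0.5935, 0.3676, 0.1721]
tool_rot: [-2.949, -1.083, -0.001]
contact_force: [-0.3, 1.0, -1.1]
opening: 0.508
finger_force: 25.0
t 8.25 tcp [0.5935 0.3676 0.1721] tilt -1.0 heading 40.3 j [0.5  0.67 1.08 0.   1.39 1.37] 
 need mm [ 0.  -1.8 43.6] per row of 10 [ 0.   -0.18  4.36] twist to 40.5: -0.2
```

View pics/w4.png

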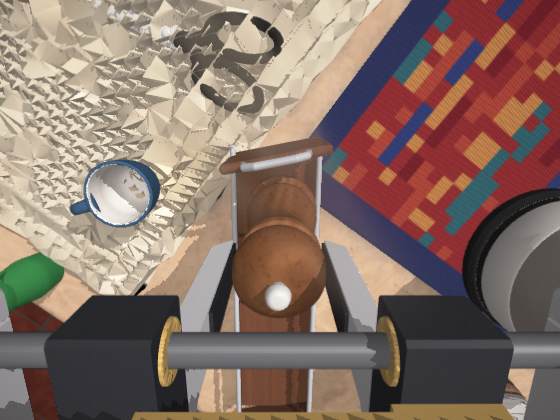

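The mill, knob at (277,296), is centred between the rods with the tall board just ahead at v≈160. Lowering it now.

```bash
python3 -m handwheel '[{"gripper":40,"xyz":[0,-0.6,6],"twist":0},{"gripper":40,"xyz":[0,-0.6,10],"twist":0},{"gripper":40,"xyz":[0,-0.6,10],"twist":0},{"gripper":40,"xyz":[0,0,8],"twist":0},{"gripper":40,"xyz":[0,0,4],"twist":0},{"gripper":40,"xyz":[0,0,2],"twist":0},{"gripper":40,"xyz":[0,0,1],"twist":0},{"gripper":40,"xyz":[0,0,1],"twist":0},{"gripper":40,"xyz":[0,0,0],"twist":0},{"gripper":40,"xyz":[0,0,0],"twist":0}]' 25
python3 -c "
from h import *
go(.5923,.369,.1285)"
```

```text
time_s: 9.3
tcp_pos: [0.5922, 0.3689, 0.1298]
tool_rot: [-2.949, -1.083, -0.001]
contact_force: [-0.1, -0.9, -1.8]
opening: 0.508
finger_force: 25.0
t 9.3 tcp [0.5922 0.3689 0.1298] tilt -1.0 heading 40.3 j [0.5  0.7  1.13 0.   1.31 1.37] 
 need mm [ 0.1 -0.   1.3] per row of 10 [ 0.01 -0.    0.13] twist to 40.5: -0.2
```

```bash
python3 -m handwheel '[{"gripper":40,"xyz":[0,0,1],"twist":0},{"gripper":40,"xyz":[0,0,0.6],"twist":0},{"gripper":40,"xyz":[0,0,0],"twist":0},{"gripper":40,"xyz":[0,0,0],"twist":0},{"gripper":40,"xyz":[0,0,0],"twist":0},{"gripper":40,"xyz":[0,0,0],"twist":0},{"gripper":40,"xyz":[0,0,0],"twist":0},{"gripper":40,"xyz":[0,0,0],"twist":0},{"gripper":40,"xyz":[0,0,0],"twist":0},{"gripper":40,"xyz":[0,0,0],"twist":0}]' 25
```

```text
time_s: 10.3
tcp_pos: [0.5924, 0.369, 0.1285]
tool_rot: [-2.949, -1.083, -0.002]
contact_force: [-0.1, 0.6, 5.5]
opening: 0.506
finger_force: 25.0
```

```bash
python3 -m handwheel '[{"gripper":49,"xyz":[0,0,0],"twist":0},{"gripper":52,"xyz":[0,0,0],"twist":0},{"gripper":56,"xyz":[0,0,0],"twist":0},{"gripper":62,"xyz":[0,0,0],"twist":0},{"gripper":70,"xyz":[0,0,0],"twist":0},{"gripper":74,"xyz":[0,0,0],"twist":0},{"gripper":74,"xyz":[0,0,-10],"twist":0},{"gripper":74,"xyz":[0,0,-20],"twist":0},{"gripper":74,"xyz":[0,0,-30],"twist":0},{"gripper":74,"xyz":[0,0,-30],"twist":0}]' 10
python3 - <<'E'
from h import *
im=get_image('scene');cv2.imwrite('pics/s1.png',cv2.resize(im[100:290,190:400,::-1],None,fx=2.5,fy=2.5))
go(.5598,-.0421,.28)
E
```

```text
time_s: 11.3
tcp_pos: [0.592, 0.3688, 0.2196]
tool_rot: [-2.949, -1.084, -0.0]
contact_force: [-0.3, -0.2, -0.2]
opening: 0.789
finger_force: 0.0
t 11.35 tcp [0.5932 0.3694 0.2259] tilt -0.99997 heading 40.3 j [0.5  0.64 1.01 0.   1.48 1.37] 
 need mm [-291.4  292.1  -55.9] per row of 10 [-29.14  29.21  -5.59] twist to 40.5: -0.2
```

View pics/s1.png

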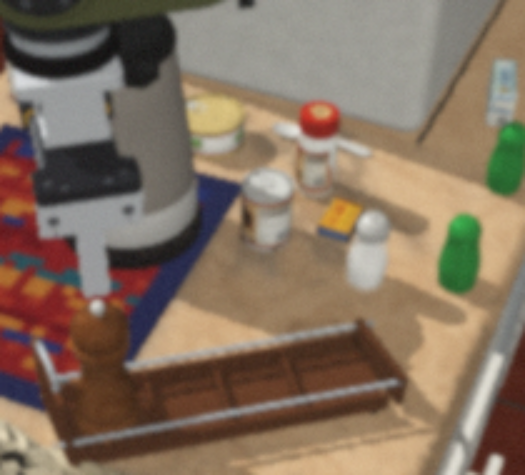

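The mill stands upright next to the tall end, crop (100,370). Now the jar, swinging wide of the kettle.

```bash
python3 -m handwheel '[{"gripper":80,"xyz":[-8,1,-20],"twist":0},{"gripper":80,"xyz":[-16,3,-20],"twist":0},{"gripper":80,"xyz":[-25,4,-16],"twist":0},{"gripper":80,"xyz":[-30,5,0],"twist":0},{"gripper":80,"xyz":[-33,6,0],"twist":0},{"gripper":80,"xyz":[-33,6,0],"twist":0},{"gripper":80,"xyz":[-30,5,0],"twist":0},{"gripper":80,"xyz":[-25,4,0],"twist":0},{"gripper":80,"xyz":[-14,2,0],"twist":0},{"gripper":80,"xyz":[-5,0,0],"twist":0}]' 20
python3 -m handwheel '[{"gripper":80,"xyz":[-3,12,0],"twist":0},{"gripper":80,"xyz":[-6,22,0],"twist":0},{"gripper":80,"xyz":[-9,30,0],"twist":0},{"gripper":80,"xyz":[-10,36,0],"twist":0},{"gripper":80,"xyz":[-10,36,0],"twist":0},{"gripper":80,"xyz":[-10,36,0],"twist":0},{"gripper":80,"xyz":[-9,32,0],"twist":0},{"gripper":80,"xyz":[-9,28,0],"twist":0},{"gripper":80,"xyz":[-5,17,0],"twist":0},{"gripper":80,"xyz":[-2,7,0],"twist":0}]' 20
python3 -c "
from h import *
go(.5598,-.0421,.087)"
```

```text
time_s: 12.35
tcp_pos: [0.4476, 0.1986, 0.2746]
tool_rot: [2.949, 1.082, 0.001]
contact_force: [0.1, 0.1, -0.7]
opening: 0.85
finger_force: 0.0
time_s: 13.35
tcp_pos: [0.5592, -0.0441, 0.2734]
tool_rot: [-2.949, -1.081, 0.001]
contact_force: [0.4, 0.1, 0.2]
opening: 0.853
finger_force: 0.0
t 13.35 tcp [ 0.5592 -0.0441  0.2734] tilt -1.0 heading 40.3 j [-0.14  0.29  1.4  -0.    1.45  0.72] 
 need mm [  1.9  -1.1 186.4] per row of 10 [ 0.19 -0.11 18.64] twist to 40.5: -0.2
```

```bash
python3 -m handwheel '[{"gripper":80,"xyz":[1,-0.5,10],"twist":0},{"gripper":80,"xyz":[1,-0.5,20],"twist":0},{"gripper":80,"xyz":[0,0,25],"twist":0},{"gripper":80,"xyz":[0,0,25],"twist":0},{"gripper":80,"xyz":[0,0,22],"twist":0},{"gripper":80,"xyz":[0,0,20],"twist":0},{"gripper":80,"xyz":[0,0,15],"twist":0},{"gripper":80,"xyz":[0,0,8],"twist":0},{"gripper":80,"xyz":[0,0,0],"twist":0},{"gripper":80,"xyz":[0,0,0],"twist":0}]' 20
python3 - <<'E'
from h import *
p=camera_params('wrist');im=get_image('wrist');cv2.imwrite('pics/w5.png',im[:,:,::-1])
go(.5598,-.0421,.087)
E
```

```text
time_s: 14.35
tcp_pos: [0.5597, -0.0402, 0.1294]
tool_rot: [2.948, 1.084, 0.001]
contact_force: [-0.4, -0.4, -0.0]
opening: 0.853
finger_force: 0.0
t 14.4 tcp [ 0.5598 -0.0404  0.1297] tilt -1.0 heading 40.4 j [-0.14  0.41  1.59  0.    1.15  0.73] 
 need mm [-1.2  1.3 42.7] per row of 10 [-0.12  0.13  4.27] twist to 40.5: -0.1
```

View pics/w5.png

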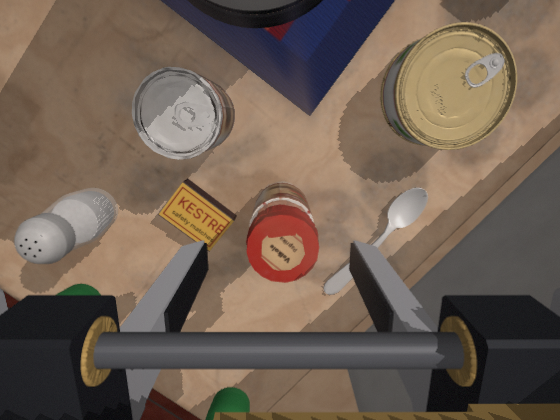

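Jar cap top is at (283,246), centred; tin lid at (182,112), shaker dome at (45,238), flat tin at (452,86).

Run:
```python
from h import *
p=camera_params('wrist')
for n,u,v,z in [('jar',283,246,.106),('tin',182,112,.072),('salt',44,238,.086)]:print(n,pt(p,u,v,z))
m=pt(p,283,246,.106);go(m[0],m[1],.087)
```

```text
jar [ 0.56286737 -0.04139239  0.106     ]
tin [0.58049687 0.05692517 0.072     ]
salt [0.46019411 0.07612592 0.086     ]
t 14.4 tcp [ 0.5598 -0.0404  0.1297] tilt -1.0 heading 40.4 j [-0.14  0.41  1.59  0.    1.15  0.73] 
 need mm [ 1.6  2.7 42.7] per row of 10 [0.16 0.27 4.27] twist to 40.5: -0.1
```

```bash
python3 -m handwheel '[{"gripper":80,"xyz":[1,1.5,8],"twist":0},{"gripper":80,"xyz":[0,0.5,14],"twist":0},{"gripper":80,"xyz":[0,0,12],"twist":0},{"gripper":80,"xyz":[0,0,8.5],"twist":0},{"gripper":70,"xyz":[0,0,0],"twist":0},{"gripper":60,"xyz":[0,0,0],"twist":0},{"gripper":52,"xyz":[0,0,0],"twist":0},{"gripper":47,"xyz":[0,0,0],"twist":0},{"gripper":38,"xyz":[0,0,0],"twist":0},{"gripper":38,"xyz":[0,0,0],"twist":0}]' 25
python3 -m handwheel '[{"gripper":38,"xyz":[0,0,0],"twist":0},{"gripper":38,"xyz":[0,0,0],"twist":0},{"gripper":38,"xyz":[0,0,-4],"twist":0},{"gripper":38,"xyz":[0,0,-10],"twist":0},{"gripper":38,"xyz":[0,0,-20],"twist":0},{"gripper":38,"xyz":[0,0,-30],"twist":0},{"gripper":38,"xyz":[0,0,-35],"twist":0},{"gripper":38,"xyz":[0,0,-35],"twist":0},{"gripper":38,"xyz":[0,0,-25],"twist":0},{"gripper":38,"xyz":[0,0,-16],"twist":0}]' 25
python3 -c "
from h import *
go(.5349,.3207,.26)"
```

```text
time_s: 15.4
tcp_pos: [0.5617, -0.0416, 0.0867]
tool_rot: [2.949, 1.083, 0.001]
contact_force: [-0.3, 0.6, 2.3]
opening: 0.465
finger_force: 25.0
time_s: 16.4
tcp_pos: [0.5617, -0.0416, 0.2643]
tool_rot: [2.948, 1.083, 0.004]
contact_force: [0.3, -0.1, -1.4]
opening: 0.468
finger_force: 25.0
t 16.4 tcp [ 0.5617 -0.0416  0.2643] tilt -1.0 heading 40.3 j [-0.14  0.3   1.41 -0.    1.43  0.73] 
 need mm [ 214.1 -293.5    4.1] per row of 10 [ 21.41 -29.35   0.41] twist to 40.5: -0.2
```

```bash
python3 -m handwheel '[{"gripper":38,"xyz":[3,-12,0],"twist":0},{"gripper":38,"xyz":[6,-22,0],"twist":0},{"gripper":38,"xyz":[9,-30,0],"twist":0},{"gripper":38,"xyz":[10,-36,0],"twist":0},{"gripper":38,"xyz":[10,-36,0],"twist":0},{"gripper":38,"xyz":[10,-36,0],"twist":0},{"gripper":38,"xyz":[9,-32,0],"twist":0},{"gripper":38,"xyz":[9,-28,0],"twist":0},{"gripper":38,"xyz":[7,-17,0],"twist":0},{"gripper":38,"xyz":[2,-7,0],"twist":0}]' 25
python3 -m handwheel '[{"gripper":38,"xyz":[4,-1,0],"twist":0},{"gripper":38,"xyz":[10,-3,0],"twist":0},{"gripper":38,"xyz":[18,-5,0],"twist":0},{"gripper":38,"xyz":[22,-6,0],"twist":0},{"gripper":38,"xyz":[22,-6,0],"twist":0},{"gripper":38,"xyz":[22,-6,0],"twist":0},{"gripper":38,"xyz":[20,-5,0],"twist":0},{"gripper":38,"xyz":[13,-3,0],"twist":0},{"gripper":38,"xyz":[6,-1,0],"twist":0},{"gripper":38,"xyz":[2,0,0],"twist":0}]' 25
python3 -c "
from h import *
go(.5349,.3207,.099)"
```

```text
time_s: 17.4
tcp_pos: [0.4516, 0.2036, 0.2606]
tool_rot: [-2.948, -1.086, 0.002]
contact_force: [1.1, -1.0, -0.4]
opening: 0.463
finger_force: 25.0
time_s: 18.4
tcp_pos: [0.5361, 0.3194, 0.2607]
tool_rot: [2.949, 1.083, -0.001]
contact_force: [0.3, -0.5, -1.3]
opening: 0.47
finger_force: 25.0
t 18.4 tcp [0.5361 0.3194 0.2607] tilt -1.0 heading 40.3 j [ 0.48  0.44  1.23 -0.    1.47  1.35] 
 need mm [  0.   -1.8 161.7] per row of 10 [ 0.   -0.18 16.17] twist to 40.5: -0.2
```

```bash
python3 -m handwheel '[{"gripper":38,"xyz":[0,-0.9,6],"twist":0},{"gripper":38,"xyz":[0,-0.9,14],"twist":0},{"gripper":38,"xyz":[0,0,22],"twist":0},{"gripper":38,"xyz":[0,0,25],"twist":0},{"gripper":38,"xyz":[0,0,25],"twist":0},{"gripper":38,"xyz":[0,0,22],"twist":0},{"gripper":38,"xyz":[0,0,18],"twist":0},{"gripper":38,"xyz":[0,0,12],"twist":0},{"gripper":38,"xyz":[0,0,6],"twist":0},{"gripper":38,"xyz":[0,0,0],"twist":0}]' 25
python3 -c "
from h import *
go(.5349,.3207,.099)"
```

```text
time_s: 19.4
tcp_pos: [0.5342, 0.3207, 0.1107]
tool_rot: [2.949, 1.083, -0.001]
contact_force: [-0.2, -0.3, -0.9]
opening: 0.467
finger_force: 25.0
t 19.4 tcp [0.5342 0.3207 0.1107] tilt -1.0 heading 40.3 j [ 0.48  0.56  1.41 -0.    1.18  1.35] 
 need mm [ 0.6  0.4 11.7] per row of 10 [0.06 0.04 1.17] twist to 40.5: -0.2
```

```bash
python3 -m handwheel '[{"gripper":38,"xyz":[0,0,3],"twist":0},{"gripper":38,"xyz":[0,0,3],"twist":0},{"gripper":38,"xyz":[0,0,2],"twist":0},{"gripper":38,"xyz":[0,0,2],"twist":0},{"gripper":38,"xyz":[0,0,1],"twist":0},{"gripper":38,"xyz":[0,0,0.5],"twist":0},{"gripper":38,"xyz":[0,0,0],"twist":0},{"gripper":38,"xyz":[0,0,0],"twist":0},{"gripper":38,"xyz":[0,0,0],"twist":0},{"gripper":38,"xyz":[0,0,0],"twist":0}]' 25
```

```text
time_s: 20.4
tcp_pos: [0.5345, 0.3209, 0.0999]
tool_rot: [-2.949, -1.084, -0.0]
contact_force: [-0.6, 0.4, -0.8]
opening: 0.467
finger_force: 25.0
```

```bash
python3 -m handwheel '[{"gripper":38,"xyz":[0,0,0.7],"twist":0},{"gripper":38,"xyz":[0,0,0.7],"twist":0},{"gripper":38,"xyz":[0,0,0],"twist":0},{"gripper":38,"xyz":[0,0,0],"twist":0},{"gripper":38,"xyz":[0,0,0],"twist":0},{"gripper":38,"xyz":[0,0,0],"twist":0},{"gripper":38,"xyz":[0,0,0],"twist":0},{"gripper":38,"xyz":[0,0,0],"twist":0},{"gripper":38,"xyz":[0,0,0],"twist":0},{"gripper":38,"xyz":[0,0,0],"twist":0}]' 25
```

```text
time_s: 21.4
tcp_pos: [0.5346, 0.321, 0.0987]
tool_rot: [-2.949, -1.083, -0.001]
contact_force: [-0.8, 0.2, 5.2]
opening: 0.466
finger_force: 25.0
```

```bash
python3 -m handwheel '[{"gripper":46,"xyz":[0,0,0],"twist":0},{"gripper":49,"xyz":[0,0,0],"twist":0},{"gripper":54,"xyz":[0,0,0],"twist":0},{"gripper":62,"xyz":[0,0,0],"twist":0},{"gripper":70,"xyz":[0,0,0],"twist":0},{"gripper":76,"xyz":[0,0,0],"twist":0},{"gripper":76,"xyz":[0,0,-10],"twist":0},{"gripper":76,"xyz":[0,0,-25],"twist":0},{"gripper":76,"xyz":[0,0,-40],"twist":0},{"gripper":76,"xyz":[0,0,-40],"twist":0}]' 10
python3 - <<'E'
from h import *
im=get_image('scene');cv2.imwrite('pics/s2.png',cv2.resize(im[100:290,190:400,::-1],None,fx=2.5,fy=2.5))
go(.453,.077,.22)
E
```

```text
time_s: 22.4
tcp_pos: [0.5342, 0.3208, 0.2154]
tool_rot: [2.949, 1.084, -0.0]
contact_force: [0.9, 0.5, 1.2]
opening: 0.808
finger_force: 0.0
t 22.45 tcp [0.536  0.3217 0.2232] tilt -0.99995 heading 40.3 j [0.48 0.46 1.29 0.   1.39 1.35] 
 need mm [-221.7  132.8    1.4] per row of 10 [-22.17  13.28   0.14] twist to 40.5: -0.2
```

View pics/s2.png

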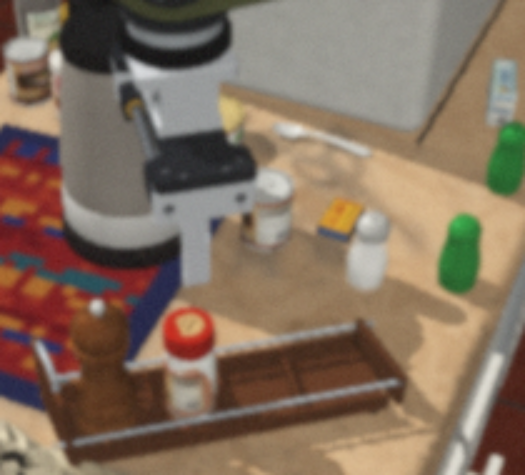

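Jar stands upright in the second compartment, crop (190,370). Next the shaker.

```bash
python3 -m handwheel '[{"gripper":80,"xyz":[-8,5,0],"twist":0},{"gripper":80,"xyz":[-18,11,0],"twist":0},{"gripper":80,"xyz":[-27,16,0],"twist":0},{"gripper":80,"xyz":[-31,18,0],"twist":0},{"gripper":80,"xyz":[-31,18,0],"twist":0},{"gripper":80,"xyz":[-31,18,0],"twist":0},{"gripper":80,"xyz":[-29,17,0],"twist":0},{"gripper":80,"xyz":[-24,15,0],"twist":0},{"gripper":80,"xyz":[-16,10,0],"twist":0},{"gripper":80,"xyz":[-6,4,0],"twist":0}]' 20
python3 -m handwheel '[{"gripper":80,"xyz":[0,0,0],"twist":0},{"gripper":80,"xyz":[0,0,5],"twist":0},{"gripper":80,"xyz":[0,0,10],"twist":0},{"gripper":80,"xyz":[0,0,18],"twist":0},{"gripper":80,"xyz":[0,0,20],"twist":0},{"gripper":80,"xyz":[0,0,20],"twist":0},{"gripper":80,"xyz":[0,0,16],"twist":0},{"gripper":80,"xyz":[0,0,8],"twist":0},{"gripper":80,"xyz":[0,0,0],"twist":0},{"gripper":80,"xyz":[0,0,0],"twist":0}]' 20
python3 - <<'E'
from h import *
p=camera_params('wrist');im=get_image('wrist');cv2.imwrite('pics/w6.png',im[:,:,::-1])
go(.453,.077,.047);print('exp px',px(p,(.453,.077,.086)),px(p,(.5785,.058,.072)))
E
```

```text
time_s: 23.45
tcp_pos: [0.4506, 0.0757, 0.213]
tool_rot: [-2.95, -1.081, 0.001]
contact_force: [0.7, 0.3, 0.3]
opening: 0.85
finger_force: 0.0
time_s: 24.45
tcp_pos: [0.4517, 0.0775, 0.1167]
tool_rot: [2.949, 1.084, 0.0]
contact_force: [-0.2, -0.4, 0.1]
opening: 0.85
finger_force: 0.0
t 24.5 tcp [0.4518 0.0774 0.117 ] tilt -1.0 heading 40.4 j [0.09 0.21 1.88 0.   1.05 0.96] 
 need mm [ 0.6  1.  70. ] per row of 10 [0.06 0.1  7.  ] twist to 40.5: -0.1
exp px (np.float64(280.373516097972), np.float64(243.201738336294)) (np.float64(442.1549436319318), np.float64(102.30082952417678))
```

View pics/w6.png

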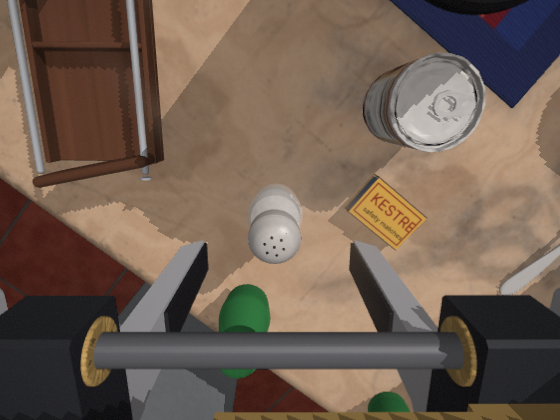

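Shaker dome is at (275,240) and the tin lid at (440,103). The matchbox at (388,212) sits close to the right finger, so I'll narrow the opening before going down.

Run:
```python
from h import *
p=camera_params('wrist');m=pt(p,275,240,.086);print(m,'tin',pt(p,438,103,.072),'match',pt(p,388,212,.015),[pt(p,*q,.015).round(3) for q in((349,205),(375,178),(427,217),(399,247))])
go(m[0],m[1],.047)
```

```text
[0.45254206 0.08075551 0.086     ] tin [0.57691769 0.05940259 0.072     ] match [0.50999981 0.00933956 0.015     ] [array([0.494, 0.038, 0.015]), array([0.523, 0.037, 0.015]), array([ 0.528, -0.018,  0.015]), array([ 0.494, -0.019,  0.015])]
t 24.5 tcp [0.4518 0.0774 0.117 ] tilt -1.0 heading 40.4 j [0.09 0.21 1.88 0.   1.05 0.96] 
 need mm [ 2.7 -2.1 70. ] per row of 10 [ 0.27 -0.21  7.  ] twist to 40.5: -0.1
```

```bash
python3 -m handwheel '[{"gripper":70,"xyz":[1,-0.8,6],"twist":0},{"gripper":68,"xyz":[1,-0.8,10],"twist":0},{"gripper":68,"xyz":[0.5,-0.4,14],"twist":0},{"gripper":68,"xyz":[0,0,14],"twist":0},{"gripper":68,"xyz":[0,0,12],"twist":0},{"gripper":68,"xyz":[0,0,9],"twist":0},{"gripper":68,"xyz":[0,0,5],"twist":0},{"gripper":68,"xyz":[0,0,0],"twist":0},{"gripper":60,"xyz":[0,0,0],"twist":0},{"gripper":54,"xyz":[0,0,0],"twist":0}]' 20
python3 -m handwheel '[{"gripper":50,"xyz":[0,0,0],"twist":0},{"gripper":46,"xyz":[0,0,0],"twist":0},{"gripper":38,"xyz":[0,0,0],"twist":0},{"gripper":38,"xyz":[0,0,0],"twist":0},{"gripper":38,"xyz":[0,0,0],"twist":0},{"gripper":38,"xyz":[0,0,0],"twist":0},{"gripper":38,"xyz":[0,0,0],"twist":0},{"gripper":38,"xyz":[0,0,0],"twist":0},{"gripper":38,"xyz":[0,0,-4],"twist":0},{"gripper":38,"xyz":[0,0,-8],"twist":0}]' 20
python3 -c "
from h import *
go(.4845,.2781,.19)"
```

```text
time_s: 25.5
tcp_pos: [0.4524, 0.0804, 0.0469]
tool_rot: [2.949, 1.083, 0.001]
contact_force: [0.2, 0.1, 0.3]
opening: 0.592
finger_force: 0.0
time_s: 26.5
tcp_pos: [0.4517, 0.0803, 0.0584]
tool_rot: [-2.949, -1.083, 0.002]
contact_force: [0.2, -0.1, -1.1]
opening: 0.415
finger_force: 19.7
t 26.5 tcp [0.4517 0.0803 0.0584] tilt -1.0 heading 40.3 j [ 0.1   0.31  1.92 -0.    0.91  0.96] 
 need mm [ 152.9 -129.6 -131.6] per row of 10 [ 15.29 -12.96 -13.16] twist to 40.5: -0.2
```

```bash
python3 -m handwheel '[{"gripper":34,"xyz":[0,0,-12],"twist":0},{"gripper":34,"xyz":[0,0,-25],"twist":0},{"gripper":34,"xyz":[0,0,-30],"twist":0},{"gripper":34,"xyz":[0,0,-30],"twist":0},{"gripper":34,"xyz":[4,-4,-22],"twist":0},{"gripper":34,"xyz":[10,-9,-11],"twist":0},{"gripper":34,"xyz":[16,-14,0],"twist":0},{"gripper":34,"xyz":[20,-16,0],"twist":0},{"gripper":34,"xyz":[22,-18,0],"twist":0},{"gripper":34,"xyz":[22,-18,0],"twist":0}]' 20
python3 -m handwheel '[{"gripper":34,"xyz":[20,-17,0],"twist":0},{"gripper":34,"xyz":[16,-14,0],"twist":0},{"gripper":34,"xyz":[12,-10,0],"twist":0},{"gripper":34,"xyz":[7,-6,0],"twist":0},{"gripper":34,"xyz":[3,-3,0],"twist":0},{"gripper":34,"xyz":[1,0,0],"twist":0},{"gripper":34,"xyz":[0,0,0],"twist":0},{"gripper":34,"xyz":[0,0,0],"twist":0},{"gripper":34,"xyz":[0,0,0],"twist":0},{"gripper":34,"xyz":[0,0,0],"twist":0}]' 20
python3 - <<'E'
from h import *
im=get_image('scene')[90:290,230:380,::-1];w=get_image('wrist')[150:370,160:400,::-1]
a=cv2.resize(im,(440,586));b=cv2.resize(w,(350,321));c=np.zeros((586,790,3),np.uint8);c[:,:440]=a;c[:321,440:]=b
cv2.imwrite('pics/s3.png',c)
go(.4845,.2781,.059)
E
```

```text
time_s: 27.5
tcp_pos: [0.4724, 0.2031, 0.1884]
tool_rot: [-2.949, -1.084, 0.001]
contact_force: [0.8, -0.5, -0.8]
opening: 0.42
finger_force: 19.7
time_s: 28.5
tcp_pos: [0.4852, 0.2775, 0.1886]
tool_rot: [-2.949, -1.083, -0.0]
contact_force: [0.3, -0.1, -1.1]
opening: 0.419
finger_force: 19.7
t 28.6 tcp [0.4852 0.2776 0.1885] tilt -1.0 heading 40.3 j [0.45 0.34 1.53 0.   1.27 1.32] 
 need mm [ -0.2  -0.9 129.5] per row of 10 [-0.02 -0.09 12.95] twist to 40.5: -0.2
```

View pics/s3.png

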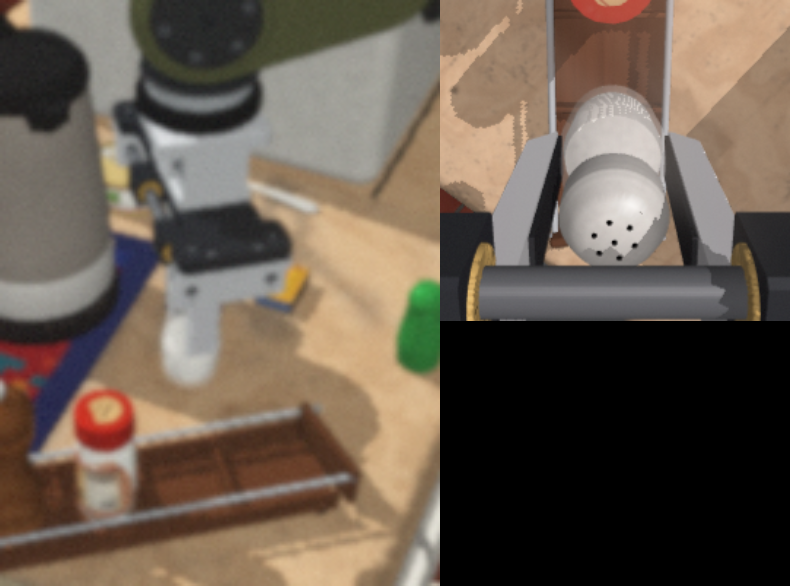

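The shaker hangs upright in the fingers, dome at (613,235) in the composite, with the jar ahead. Lowering it.

```bash
python3 -m handwheel '[{"gripper":34,"xyz":[0,-0.5,6],"twist":0},{"gripper":34,"xyz":[0,-0.4,12],"twist":0},{"gripper":34,"xyz":[0,0,18],"twist":0},{"gripper":34,"xyz":[0,0,20],"twist":0},{"gripper":34,"xyz":[0,0,20],"twist":0},{"gripper":34,"xyz":[0,0,18],"twist":0},{"gripper":34,"xyz":[0,0,14],"twist":0},{"gripper":34,"xyz":[0,0,8],"twist":0},{"gripper":34,"xyz":[0,0,4],"twist":0},{"gripper":34,"xyz":[0,0,0],"twist":0}]' 20
python3 -m handwheel '[{"gripper":34,"xyz":[0,0,2.5],"twist":0},{"gripper":34,"xyz":[0,0,2],"twist":0},{"gripper":34,"xyz":[0,0,1.5],"twist":0},{"gripper":34,"xyz":[0,0,1],"twist":0},{"gripper":34,"xyz":[0,0,1],"twist":0},{"gripper":34,"xyz":[0,0,0.5],"twist":0},{"gripper":34,"xyz":[0,0,0],"twist":0},{"gripper":34,"xyz":[0,0,0],"twist":0},{"gripper":34,"xyz":[0,0,0],"twist":0},{"gripper":34,"xyz":[0,0,0],"twist":0}]' 20
```

```text
time_s: 29.6
tcp_pos: [0.4846, 0.2784, 0.0683]
tool_rot: [2.949, 1.083, -0.0]
contact_force: [-0.1, -0.8, -0.2]
opening: 0.419
finger_force: 19.7
time_s: 30.6
tcp_pos: [0.4846, 0.2784, 0.06]
tool_rot: [-2.949, -1.083, -0.0]
contact_force: [0.6, 0.0, -2.1]
opening: 0.416
finger_force: 19.7
```

```bash
python3 -m handwheel '[{"gripper":34,"xyz":[0,0,0.8],"twist":0},{"gripper":34,"xyz":[0,0,0.7],"twist":0},{"gripper":34,"xyz":[0,0,0],"twist":0},{"gripper":34,"xyz":[0,0,0],"twist":0},{"gripper":34,"xyz":[0,0,0],"twist":0},{"gripper":34,"xyz":[0,0,0],"twist":0},{"gripper":34,"xyz":[0,0,0],"twist":0},{"gripper":34,"xyz":[0,0,0],"twist":0},{"gripper":34,"xyz":[0,0,0],"twist":0},{"gripper":34,"xyz":[0,0,0],"twist":0}]' 20
```

```text
time_s: 31.6
tcp_pos: [0.4846, 0.2784, 0.0585]
tool_rot: [-2.949, -1.083, -0.0]
contact_force: [-0.8, 0.6, 2.0]
opening: 0.414
finger_force: 19.9
```

```bash
python3 -m handwheel '[{"gripper":41,"xyz":[0,0,0],"twist":0},{"gripper":44,"xyz":[0,0,0],"twist":0},{"gripper":48,"xyz":[0,0,0],"twist":0},{"gripper":54,"xyz":[0,0,0],"twist":0},{"gripper":62,"xyz":[0,0,0],"twist":0},{"gripper":70,"xyz":[0,0,0],"twist":0},{"gripper":74,"xyz":[0,0,-10],"twist":0},{"gripper":74,"xyz":[0,0,-25],"twist":0},{"gripper":74,"xyz":[0,0,-40],"twist":0},{"gripper":74,"xyz":[0,0,-40],"twist":0}]' 10
python3 - <<'E'
from h import *
go(.577,.0585,.18)
E
```

```text
time_s: 32.6
tcp_pos: [0.4843, 0.2783, 0.1754]
tool_rot: [2.949, 1.083, -0.001]
contact_force: [0.1, 0.2, 0.6]
opening: 0.784
finger_force: 0.0
t 32.6 tcp [0.4843 0.2783 0.1754] tilt -1.0 heading 40.3 j [ 0.46  0.36  1.55 -0.    1.24  1.32] 
 need mm [-71.6 227.5  -4.6] per row of 10 [-7.16 22.75 -0.46] twist to 40.5: -0.2
```

```bash
python3 -m handwheel '[{"gripper":84,"xyz":[-6,7,0],"twist":0},{"gripper":84,"xyz":[-12,13,0],"twist":0},{"gripper":84,"xyz":[-17,19,0],"twist":0},{"gripper":84,"xyz":[-19,22,0],"twist":0},{"gripper":84,"xyz":[-19,22,0],"twist":0},{"gripper":84,"xyz":[-19,22,0],"twist":0},{"gripper":84,"xyz":[-18,20,0],"twist":0},{"gripper":84,"xyz":[-14,16,0],"twist":0},{"gripper":84,"xyz":[-10,11,0],"twist":0},{"gripper":84,"xyz":[-4,4,0],"twist":0}]' 20
python3 -m handwheel '[{"gripper":84,"xyz":[0,0,0],"twist":6},{"gripper":84,"xyz":[0,0,0],"twist":6},{"gripper":84,"xyz":[0,0,0],"twist":5},{"gripper":84,"xyz":[0,0,5],"twist":0},{"gripper":84,"xyz":[0,0,10],"twist":0},{"gripper":84,"xyz":[0,0,15],"twist":0},{"gripper":84,"xyz":[0,0,12],"twist":0},{"gripper":84,"xyz":[0,0,5],"twist":0},{"gripper":84,"xyz":[0,0,0],"twist":0},{"gripper":84,"xyz":[0,0,0],"twist":0}]' 20
python3 - <<'E'
from h import *
go(.5775,.0585,.13)
p=camera_params('wrist');im=get_image('wrist');u,v=px(p,(.5775,.0585,.072));print(u,v)
# kettle base position: predicted pixels
print('kettle c',px(p,(.71,.115,.0)))
g=cv2.GaussianBlur(cv2.cvtColor(im,cv2.COLOR_RGB2GRAY),(5,5),0)
c=cv2.HoughCircles(g,cv2.HOUGH_GRADIENT,1,20,param1=80,param2=20,minRadius=25,maxRadius=60);
for q in c[0][:8]:
  print(q.round(1),pt(p,q[0],q[1],.072).round(4))
cv2.imwrite('pics/w7.png',im[:,:,::-1])
E
```

```text
time_s: 33.6
tcp_pos: [0.4796, 0.0683, 0.1725]
tool_rot: [-2.949, -1.081, 0.003]
contact_force: [-0.2, 0.9, -0.5]
opening: 0.893
finger_force: 0.0
time_s: 34.6
tcp_pos: [0.4806, 0.0702, 0.1267]
tool_rot: [3.076, 0.636, 0.0]
contact_force: [0.4, -0.0, 0.2]
opening: 0.895
finger_force: 0.0
t 34.6 tcp [0.4806 0.0702 0.1267] tilt -1.0 heading 23.4 j [ 0.07  0.26  1.8  -0.    1.08  1.23] 
 need mm [84.3 49.2 -3.3] per row of 10 [ 8.43  4.92 -0.33] twist to 40.5: -17.1
357.8802610390681 102.34498523782933
kettle c (np.float64(348.05580636749005), np.float64(-105.11801185553267))
[354.5 100.5  44.4] [0.5776 0.0609 0.072 ]
[ 60.5 200.5  58.3] [0.443  0.2126 0.072 ]
[ 63.5 177.5  58.3] [0.4591 0.2145 0.072 ]
[125.5 361.5  54.9] [0.3376 0.1362 0.072 ]
[427.5 361.5  58.3] [ 0.429  -0.0762  0.072 ]
[ 46.5 164.5  47.2] [0.4631 0.2268 0.072 ]
[377.5 177.5  37.2] [0.5405 0.0254 0.072 ]
[ 27.5 106.5  27.1] [0.4942 0.2461 0.072 ]
```

The camera mount would face the kettle at the tin, so I'll half-turn the tool here first; j6 stays in range.

```bash
python3 -m handwheel '[{"gripper":84,"xyz":[0,0,0],"twist":-5},{"gripper":84,"xyz":[0,0,0],"twist":-8.5},{"gripper":84,"xyz":[0,0,0],"twist":-8.5},{"gripper":84,"xyz":[0,0,0],"twist":-8.5},{"gripper":84,"xyz":[0,0,0],"twist":-8.5},{"gripper":84,"xyz":[0,0,0],"twist":-8.5},{"gripper":84,"xyz":[0,0,0],"twist":-8.5},{"gripper":84,"xyz":[0,0,0],"twist":-8.5},{"gripper":84,"xyz":[0,0,0],"twist":-8.5},{"gripper":84,"xyz":[0,0,0],"twist":-8.5}]' 20
python3 -m handwheel '[{"gripper":84,"xyz":[0,0,0],"twist":-8.5},{"gripper":84,"xyz":[0,0,0],"twist":-8.5},{"gripper":84,"xyz":[0,0,0],"twist":-8.5},{"gripper":84,"xyz":[0,0,0],"twist":-8.5},{"gripper":84,"xyz":[0,0,0],"twist":-8.5},{"gripper":84,"xyz":[0,0,0],"twist":-8.5},{"gripper":84,"xyz":[0,0,0],"twist":-8.5},{"gripper":84,"xyz":[0,0,0],"twist":-8.5},{"gripper":84,"xyz":[0,0,0],"twist":-8.5},{"gripper":84,"xyz":[0,0,0],"twist":-8.5}]' 20
python3 -c "
from h import *
go(.5773,.0595,.12)"
```

```text
time_s: 35.65
tcp_pos: [0.4807, 0.0702, 0.127]
tool_rot: [1.907, 2.495, 0.001]
contact_force: [-0.6, 0.6, 0.5]
opening: 0.897
finger_force: 0.0
time_s: 36.65
tcp_pos: [0.4807, 0.0702, 0.127]
tool_rot: [-0.279, 3.128, -0.0]
contact_force: [-0.4, 0.8, 0.6]
opening: 0.898
finger_force: 0.0
t 36.65 tcp [0.4807 0.0702 0.127 ] tilt -1.0 heading -169.8 j [ 0.07  0.26  1.8  -0.    1.08 -1.68] 
 need mm [-93.2 -27.6   7.1] per row of 10 [-9.32 -2.76  0.71] twist to 40.5: -210.3
```

```bash
python3 -m handwheel '[{"gripper":84,"xyz":[0,0,0],"twist":-6.6},{"gripper":84,"xyz":[0,0,0],"twist":-6.6},{"gripper":84,"xyz":[-5,-3,0],"twist":0},{"gripper":84,"xyz":[-13,-7,0],"twist":0},{"gripper":84,"xyz":[-18,-10,0],"twist":0},{"gripper":84,"xyz":[-20,-12,0],"twist":0},{"gripper":84,"xyz":[-16,-9,0],"twist":0},{"gripper":84,"xyz":[-8.4,-5,0],"twist":0},{"gripper":84,"xyz":[-4,-2.2,0],"twist":0},{"gripper":84,"xyz":[0,0,0],"twist":0}]' 20
python3 - <<'E'
from h import *
go(.5773,.0595,.045)
p=camera_params('wrist');im=get_image('wrist');cv2.imwrite('pics/w8.png',im[:,:,::-1]);u,v=px(p,(.5773,.0595,.072));print(u,v)
g=cv2.GaussianBlur(cv2.cvtColor(im,cv2.COLOR_RGB2GRAY),(5,5),0)
c=cv2.HoughCircles(g,cv2.HOUGH_GRADIENT,1,15,param1=80,param2=18,minRadius=35,maxRadius=65)
for q in c[0]:
  if np.hypot(q[0]-u,q[1]-v)<60:print(q.round(1),pt(p,q[0],q[1],.072).round(4))
E
```

```text
time_s: 37.65
tcp_pos: [0.577, 0.0588, 0.1263]
tool_rot: [0.626, -3.078, -0.0]
contact_force: [-0.2, 0.6, 0.6]
opening: 0.896
finger_force: 0.0
t 37.65 tcp [0.577  0.0588 0.1263] tilt -1.0 heading -157.0 j [ 0.04  0.45  1.53  0.    1.16 -1.93] 
 need mm [-0.6  0.5 81.3] per row of 10 [-0.06  0.05  8.13] twist to 40.5: -197.5
279.0846145859546 231.41255608086033
[277.5 228.5  39.2] [0.5758 0.0577 0.072 ]
[278.5 208.5  36.9] [0.5625 0.0528 0.072 ]
[278.5 246.5  50.7] [0.5876 0.0634 0.072 ]
```

```bash
python3 -m handwheel '[{"gripper":84,"xyz":[0,0,4],"twist":0},{"gripper":84,"xyz":[0,0,9],"twist":0},{"gripper":84,"xyz":[0,0,14],"twist":0},{"gripper":84,"xyz":[0,0,16],"twist":0},{"gripper":84,"xyz":[0,0,15],"twist":0},{"gripper":84,"xyz":[0,0,12],"twist":0},{"gripper":84,"xyz":[0,0,8],"twist":0},{"gripper":84,"xyz":[0,0,3],"twist":0},{"gripper":78,"xyz":[0,0,0],"twist":0},{"gripper":70,"xyz":[0,0,0],"twist":0}]' 25
python3 -m handwheel '[{"gripper":64,"xyz":[0,0,0],"twist":0},{"gripper":60,"xyz":[0,0,0],"twist":0},{"gripper":57,"xyz":[0,0,0],"twist":0},{"gripper":50,"xyz":[0,0,0],"twist":0},{"gripper":50,"xyz":[0,0,0],"twist":0},{"gripper":50,"xyz":[0,0,0],"twist":0},{"gripper":50,"xyz":[0,0,0],"twist":0},{"gripper":50,"xyz":[0,0,-4],"twist":0},{"gripper":50,"xyz":[0,0,-10],"twist":0},{"gripper":50,"xyz":[0,0,-18],"twist":0}]' 25
python3 -c "
from h import *
go(.48,.07,.19)"
```

```text
time_s: 38.7
tcp_pos: [0.5773, 0.0589, 0.046]
tool_rot: [-0.627, 3.077, -0.0]
contact_force: [0.1, 0.1, 0.5]
opening: 0.779
finger_force: 0.0
time_s: 39.7
tcp_pos: [0.5763, 0.0587, 0.0772]
tool_rot: [0.627, -3.076, -0.0]
contact_force: [1.0, 0.5, -1.4]
opening: 0.606
finger_force: 25.0
t 39.7 tcp [0.5763 0.0587 0.0772] tilt -1.0 heading -157.0 j [ 0.04  0.51  1.57 -0.    1.06 -1.93] 
 need mm [  84.5   48.1 -112.6] per row of 10 [  8.45   4.81 -11.26] twist to 40.5: -197.5
```

```bash
python3 -m handwheel '[{"gripper":50,"xyz":[4,2,-18],"twist":0},{"gripper":50,"xyz":[9,5,-22],"twist":0},{"gripper":50,"xyz":[14,8,-22],"twist":0},{"gripper":50,"xyz":[17,10,-20],"twist":0},{"gripper":50,"xyz":[16,9,-16],"twist":0},{"gripper":50,"xyz":[13,7,-10],"twist":0},{"gripper":50,"xyz":[8,5,-4],"twist":0},{"gripper":50,"xyz":[3,2,0],"twist":-5},{"gripper":50,"xyz":[0,0,0],"twist":-6},{"gripper":50,"xyz":[0,0,0],"twist":-6}]' 25
python3 -c "
from h import *
go(.4271,.2298,.18)"
```

```text
time_s: 40.7
tcp_pos: [0.4807, 0.0701, 0.1895]
tool_rot: [1.082, -2.949, 0.0]
contact_force: [-0.4, -0.3, -1.7]
opening: 0.606
finger_force: 25.0
t 40.7 tcp [0.4807 0.0701 0.1895] tilt -1.0 heading -139.7 j [ 0.07  0.18  1.73 -0.    1.23 -2.2 ] 
 need mm [-62.4 156.5   9.5] per row of 10 [-6.24 15.65  0.95] twist to 40.5: -180.2
```

```bash
python3 -m handwheel '[{"gripper":50,"xyz":[-2.4,6,0],"twist":0},{"gripper":50,"xyz":[-5,12,0],"twist":0},{"gripper":50,"xyz":[-8,20,0],"twist":0},{"gripper":50,"xyz":[-9,24,0],"twist":0},{"gripper":50,"xyz":[-10,25,0],"twist":0},{"gripper":50,"xyz":[-9,24,0],"twist":0},{"gripper":50,"xyz":[-8,20,0],"twist":0},{"gripper":50,"xyz":[-6,14,0],"twist":0},{"gripper":50,"xyz":[-4,8.5,0],"twist":0},{"gripper":50,"xyz":[-1,3,0],"twist":0}]' 25
python3 -c "
from h import *
go(.4271,.2298,.058)"
```

```text
time_s: 41.7
tcp_pos: [0.4275, 0.2311, 0.1894]
tool_rot: [1.075, -2.952, -0.0]
contact_force: [-0.4, 0.7, -1.4]
opening: 0.602
finger_force: 25.0
t 41.7 tcp [0.4275 0.2311 0.1894] tilt -1.0 heading -140.0 j [ 0.42  0.18  1.73  0.    1.23 -1.85] 
 need mm [  1.1  -0.8 131.4] per row of 10 [ 0.11 -0.08 13.14] twist to 40.5: -180.5
```

```bash
python3 -m handwheel '[{"gripper":50,"xyz":[0,0,5],"twist":0},{"gripper":50,"xyz":[0,0,12],"twist":0},{"gripper":50,"xyz":[0,0,18],"twist":0},{"gripper":50,"xyz":[0,0,20],"twist":0},{"gripper":50,"xyz":[0,0,20],"twist":0},{"gripper":50,"xyz":[0,0,18],"twist":0},{"gripper":50,"xyz":[0,0,14],"twist":0},{"gripper":50,"xyz":[0,0,8],"twist":0},{"gripper":50,"xyz":[0,0,3],"twist":0},{"gripper":50,"xyz":[0,0,0],"twist":0}]' 25
python3 -c "
from h import *
go(.4271,.2298,.058)"
```

```text
time_s: 42.7
tcp_pos: [0.428, 0.2299, 0.0712]
tool_rot: [1.075, -2.952, 0.0]
contact_force: [0.8, 0.0, -0.8]
opening: 0.604
finger_force: 25.0
t 42.7 tcp [0.428  0.2299 0.0712] tilt -1.0 heading -140.0 j [ 0.42  0.34  1.84 -0.    0.96 -1.85] 
 need mm [ 0.7  0.5 13.2] per row of 10 [0.07 0.05 1.32] twist to 40.5: -180.5
```

```bash
python3 -m handwheel '[{"gripper":50,"xyz":[0,0,3],"twist":0},{"gripper":50,"xyz":[0,0,3],"twist":0},{"gripper":50,"xyz":[0,0,2.5],"twist":0},{"gripper":50,"xyz":[0,0,1.5],"twist":0},{"gripper":50,"xyz":[0,0,1],"twist":0},{"gripper":50,"xyz":[0,0,0.7],"twist":0},{"gripper":50,"xyz":[0,0,0],"twist":0},{"gripper":50,"xyz":[0,0,0],"twist":0},{"gripper":50,"xyz":[0,0,0],"twist":0},{"gripper":50,"xyz":[0,0,0],"twist":0}]' 25
python3 -m handwheel '[{"gripper":50,"xyz":[0,0,0.8],"twist":0},{"gripper":50,"xyz":[0,0,0.7],"twist":0},{"gripper":50,"xyz":[0,0,0],"twist":0},{"gripper":50,"xyz":[0,0,0],"twist":0},{"gripper":50,"xyz":[0,0,0],"twist":0},{"gripper":50,"xyz":[0,0,0],"twist":0},{"gripper":50,"xyz":[0,0,0],"twist":0},{"gripper":50,"xyz":[0,0,0],"twist":0},{"gripper":50,"xyz":[0,0,0],"twist":0},{"gripper":50,"xyz":[0,0,0],"twist":0}]' 25
```

```text
time_s: 43.7
tcp_pos: [0.428, 0.2301, 0.0598]
tool_rot: [-1.076, 2.952, -0.0]
contact_force: [-0.4, 0.6, -0.5]
opening: 0.604
finger_force: 25.0
time_s: 44.7
tcp_pos: [0.4279, 0.2301, 0.0582]
tool_rot: [1.076, -2.952, -0.0]
contact_force: [0.3, 0.4, -1.2]
opening: 0.605
finger_force: 25.0
```

```bash
python3 -m handwheel '[{"gripper":50,"xyz":[0,0,0.6],"twist":0},{"gripper":50,"xyz":[0,0,0.4],"twist":0},{"gripper":50,"xyz":[0,0,0],"twist":0},{"gripper":50,"xyz":[0,0,0],"twist":0},{"gripper":50,"xyz":[0,0,0],"twist":0},{"gripper":50,"xyz":[0,0,0],"twist":0},{"gripper":50,"xyz":[0,0,0],"twist":0},{"gripper":50,"xyz":[0,0,0],"twist":0},{"gripper":50,"xyz":[0,0,0],"twist":0},{"gripper":50,"xyz":[0,0,0],"twist":0}]' 25
```

```text
time_s: 45.7
tcp_pos: [0.428, 0.2301, 0.0577]
tool_rot: [-1.076, 2.951, 0.0]
contact_force: [-2.5, -1.5, 5.9]
opening: 0.609
finger_force: 25.0
```

```bash
python3 -m handwheel '[{"gripper":58,"xyz":[0,0,0],"twist":0},{"gripper":61,"xyz":[0,0,0],"twist":0},{"gripper":65,"xyz":[0,0,0],"twist":0},{"gripper":70,"xyz":[0,0,0],"twist":0},{"gripper":76,"xyz":[0,0,0],"twist":0},{"gripper":82,"xyz":[0,0,0],"twist":0},{"gripper":84,"xyz":[0,0,-10],"twist":0},{"gripper":84,"xyz":[0,0,-25],"twist":0},{"gripper":84,"xyz":[0,0,-40],"twist":0},{"gripper":84,"xyz":[0,0,-40],"twist":0}]' 10
python3 -m handwheel '[{"gripper":84,"xyz":[0,3,-25],"twist":0},{"gripper":84,"xyz":[0,-10,-15],"twist":0},{"gripper":84,"xyz":[0,-25,0],"twist":0},{"gripper":84,"xyz":[0,-30,0],"twist":0},{"gripper":84,"xyz":[0,-30,0],"twist":0},{"gripper":84,"xyz":[0,-30,0],"twist":0},{"gripper":84,"xyz":[0,-25,0],"twist":0},{"gripper":84,"xyz":[0,-10,0],"twist":0},{"gripper":84,"xyz":[0,0,0],"twist":0},{"gripper":84,"xyz":[0,0,0],"twist":0}]' 10
python3 - <<'E'
from h import *
s=get_image('scene')[90:290,190:400,::-1];t=get_image('top')[160:310,165:425,::-1]
c=np.zeros((600,780,3),np.uint8);a=cv2.resize(s,(378,360));c[:360,:378]=a;b=cv2.resize(t,(400,231));c[:231,380:]=b
cv2.imwrite('pics/f.png',c);go(.4,.1,.2)
p=camera_params('top')
C=np.array([.5097,.2994]);e=np.array([.765,.644])
for n,x,z in[('mill',.108,.162),('jar',.033,.118),('salt',-.033,.1),('tin',-.108,.084)]:
  u,v=px(p,[*(C+e*x),z]);print(n,'expected in crop',round((u-165)*400/260+380),round((v-160)*231/150))
E
```

```text
time_s: 46.7
tcp_pos: [0.4276, 0.2299, 0.1742]
tool_rot: [1.076, -2.951, 0.0]
contact_force: [0.7, 0.1, -0.4]
opening: 0.89
finger_force: 0.0
time_s: 47.7
tcp_pos: [0.5284, 0.1105, 0.2124]
tool_rot: [1.076, -2.952, -0.0]
contact_force: [-0.4, -0.5, -0.8]
opening: 0.893
finger_force: 0.0
t 47.8 tcp [0.5284 0.1108 0.2125] tilt -1.0 heading -139.9 j [ 0.14  0.28  1.56  0.    1.31 -2.13] 
 need mm [105.2  74.5  12.5] per row of 10 [10.52  7.45  1.25] twist to 40.5: -180.4
mill expected in crop 415 39
jar expected in crop 454 85
salt expected in crop 485 122
tin expected in crop 519 162
```

View pics/f.png

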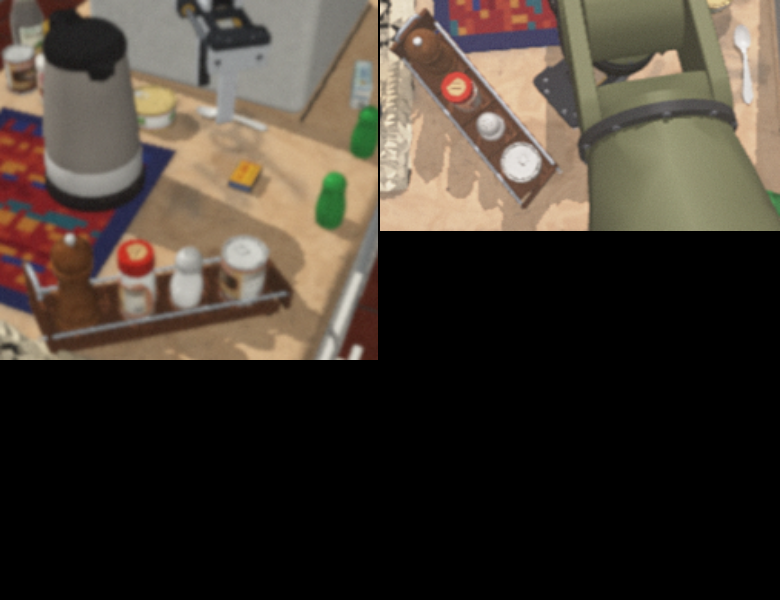

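All four stand upright in the right order: mill (417,40), jar (457,87), shaker (489,124) and tin (521,162) in the top inset, each within about 5 mm of where expected. The arm is clear.

```bash
python3 -c "
from workcell import *
print(close_job())"
```

```text
the job is handed in; nothing more can be done
None
```

The job is handed in: from the tall end, the pepper mill, spice jar, salt shaker and small tin stand upright in their own compartments, and I did not touch the matchbox, teaspoon or flat tin; no verdict came back.

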